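# Show which tile goes where

### The job

Show your workmate which tile goes where, touching nothing at all. With the fingertips, point down at the middle of the loose triangular tile from just above it (within about 3 cm) and stay there for two seconds; then travel well above everything, point in the same way at the middle of the one empty compartment of the wooden sample frame for at least two seconds, and finish there, still pointing. Come down low over no other tile, and leave every object where it is.

Things in the scene. Friction and masses are not known exactly. Their poses are not given: they have to be found in the camera images.
- tile_triangle: The loose triangular tile, the only triangle in the scene: equilateral, side 84 mm, 14 mm thick, flat on the table, plain white plaster like the rest; origin at the centre of its underside, z up. It lies with three other loose tiles in a rough two by two group to the right (-y) of the frame; their places are drawn anew and yaw is arbitrary.
- bay: The one empty compartment of the frame: a bare square cork pad 88 mm wide and 3 mm thick on the compartment's floor, with no tile on it. Origin at the centre of the pad's underside, which is the middle of the compartment, 8 mm above the table, z up. The frame's rim stands 18 mm above this origin. Which of the four compartments is empty is drawn anew.
- frame: Pine sample frame, fixed, 238 mm square, 26 mm high, with two by two square compartments 92 mm wide at 110 mm centres, walls 18 mm thick. Origin at the centre of its underside on the table; x and y along its sides. It stands in the robot's left half, turned by up to 0.25 rad. Three compartments hold a tile set on a cork pad, one is empty.
- tile_round: Loose round tile, 78 mm across, 14 mm thick, on the table, plain white plaster like the rest; origin at the centre of its underside, z up.
- tile_square: Loose square tile, 74 mm wide, 14 mm thick, on the table, plain white plaster like the rest; origin at the centre of its underside, z up.
- tile_hexagon: Loose hexagonal tile, 84 mm over its corners, 14 mm thick, on the table, plain white plaster like the rest; origin at the centre of its underside, z up.
- set_round: The round tile set in a compartment of the frame on its cork pad, fixed; origin at the centre of the pad's underside, 8 mm above the table; the tile's top is 17 mm above the origin.
- set_square: The square tile set in a compartment of the frame on its cork pad, fixed; origin at the centre of the pad's underside, 8 mm above the table; the tile's top is 17 mm above the origin.
- set_hexagon: The hexagonal tile set in a compartment of the frame on its cork pad, fixed; origin at the centre of the pad's underside, 8 mm above the table; the tile's top is 17 mm above the origin.
- pot: Small closed white pot, 48 mm across, 60 mm high, standing amid the loose tiles; origin at the centre of its underside. Leave alone.
- putty_knife: Putty knife about 200 mm long lying beyond the loose tiles. Leave alone.
- bowl: Grey mixing bowl, 110 mm across, 50 mm high, beyond the tiles. Leave alone.
- brush: Brush about 180 mm long lying to the right of the tiles. Leave alone.
- sanding_block: Cork sanding block 80 x 50 x 28 mm between the loose tiles and the robot. Leave alone.
- cup: White mug, 72 mm across, 85 mm high, near right. Leave alone.
- drill: Cordless drill standing on its battery, about 200 mm high, left of the frame; origin at the centre of its underside. Leave alone.

How it is judged:
On the way, in this order (a step that is already met when the one before it is completed fails the run):
1. the tool point dwells just above the middle of the loose triangular tile (horizontal distance between the grasp point and tile_triangle below 0.022 m and z of the grasp point in the frame of tile_triangle below 0.085 m), for 1.5 s.
2. then the tool point dwells just above the middle of the empty compartment (horizontal distance between the grasp point and bay below 0.025 m and z of the grasp point in the frame of bay below 0.092 m), for 1.5 s.
At the end, for the whole second after the job is handed in: The tool point (TCP) is still over the empty compartment: within 25 mm of its middle horizontally and less than 92 mm above the pad's underside (fingertips less than about 70 mm above the pad). No loose tile and no other object has moved by 8 mm or more (all of step 2 and distance of each of tile_triangle, tile_round, tile_square, tile_hexagon, pot, putty_knife, bowl, brush, sanding_block, cup, drill from where it was at the start of the episode below 0.008 m); the robot touches nothing.
It fails at once if the robot touches anything (contact force between any of the fingers, the arm and anything else above 0.5 N).
It fails at once if a tile or bystander is moved, lifted or carried (10 mm) (distance of any of tile_triangle, tile_round, tile_square, tile_hexagon, pot, putty_knife, bowl, brush, sanding_block, cup, drill from where it was at the start of the episode above 0.01 m).
It fails at once if the tool point comes down over another tile: within 25 mm of its centre horizontally and less than 80 mm above its origin ((horizontal distance between the grasp point and tile_round below 0.025 m and z of the grasp point in the frame of tile_round below 0.08 m) or (horizontal distance between the grasp point and tile_square below 0.025 m and z of the grasp point in the frame of tile_square below 0.08 m) or (horizontal distance between the grasp point and tile_hexagon below 0.025 m and z of the grasp point in the frame of tile_hexagon below 0.08 m) or (horizontal distance between the grasp point and set_round below 0.025 m and z of the grasp point in the frame of set_round below 0.08 m) or (horizontal distance between the grasp point and set_square below 0.025 m and z of the grasp point in the frame of set_square below 0.08 m) or (horizontal distance between the grasp point and set_hexagon below 0.025 m and z of the grasp point in the frame of set_hexagon below 0.08 m)).
It also fails if it takes over 40 s, if anything falls off the work surface, if the arm or the gripper's body presses on something with over 40 N, if the wrist force passes 120 N, or if a joint passes its speed limit or range.

### The arm

A 7-joint arm with a two-finger parallel gripper is mounted at the origin on the work surface. World frame = base frame: x ahead of the robot, y to its left, z up, the work surface at z = 0. Lengths are in m, angles in rad, forces in N, time in s.
With the tool pointing down it reaches from about 0.4 to 0.75 m from the base axis. Payload 19.5 kg.
Tool frame: the origin (TCP) lies between the finger pads, 19 mm behind the fingertips; this is the grasp point; z points along the fingers, y is the line along which they close (so a half turn about z gives the same grasp; the last joint's range is limited). The gripper opens to 85 mm and grips with 20 to 120 N. Pads are 22 mm wide; open, the fingers measure 114 mm over their backs; the gripper's body (76 mm by 85 mm) begins 54 mm behind the grasp point. The pads swing forward as they close: fully open they stand 13 mm farther back than shut.
Start: joints at [-1.175, 0.707, -0.028, 1.485, 0.022, 0.951, -0.075], TCP at [0.244, 0.521, 0.25] pointing down, gripper open.
Joint ranges: [-2.71, 2.71], [-0.32, 2.16], [-1.57, 1.52], [0, 2.45], [-1.46, 4.6], [0, 2.02], [-2.83, 2.83]. Speed limits (rad/s): [1.89, 1.89, 2.57, 2.57, 3.01, 3.01, 3.01].

### API

Orientations are given as a unit quaternion [x, y, z, w].
In Python, from station import readout, imaging, bot, models gives the robot as it stands.
- The arm moves only by the tool send_rows, never from a script. Its argument "series" is a list of rows, each an object with "travel": the shift along the tool's x, y, z in cm, a list of three; "rot": the turn, a rotation vector about the tool's x, y, z in degrees, a list of three; "jaw": the opening, from 0 (shut) to 1 (fully open). In form: [{"travel": [tx, ty, tz], "rot": [ax, ay, az], "jaw": jaw}, ...]. A call has 1 to 10 rows; each row shifts and turns the commanded pose from where the row before left it, along the tool's axes as they then stand; what a row does not reach is not made up. A row lasts 1/8 s, in which the tool goes at most 62.5 mm and 10.7 degrees, less where a joint would pass 70% of its speed; a pose out of reach is approached as far as the arm can. A call is refused whole if a number of a shift passes 6.25 or a number of a turn 10.7, either way. A call with a gripper value outside its range is refused whole. The fingers move at their own pace and stop on an object; "newtons" is the grip in N (left out, the last holds). Time passes only in rows, so rows that do not move let the fingers close. It gives the time, the measured TCP pose, the force, the opening and the grip force at its end, in the units of the state.
- readout.sense(): the state, without advancing time (a new reading comes with each control period).
- imaging.snapshot(name): name is "scene" or "top"; returns the picture (480x640x3 uint8, red, green, blue); there is no depth.
- imaging.get_calibration(name): a dict with "vfov" (degrees; the focal length in pixels is half the picture's height over the tangent of half this angle, whatever the lens; pixels are square), "cx", "cy" (the principal point, pixels), "cam_to_world" (4x4, takes a point from camera to world coordinates). Camera axes: x right, y down, z forward; pixel columns grow to the right and rows downward; lengths in m; the calibration is good to about 2 mm. A picture is of the moment at which its call begins. get_calibration takes no time and is no camera call.
- bot.hand_in(): hands the job in; it is judged then, once.
Trained networks look in the newest picture that a camera, given by its name, has taken for a name from the list of things; names that differ only in an ending like _2 or _b are one class to them, and where a whole thing is asked for, a point or a joint stands for the part that bears it (a point fixed in the world has none). Each returns a list of dicts, best first, with "score" (0 to 1); they miss things now and then, are a little off and sometimes report something else, mostly with a low value. They report only what shows in the picture. A call takes as long as a camera call.
- models.silhouettes(camera, name): "region" (480x640 bool, what is visible of it) and "point" ([row, column] in pixels, amid what is visible of it).
The state is a dict: "clock": time; "q": joint angles; "qvel": joint speeds; "joint_efforts": joint torques, N m; "eef_pos": TCP position; "tool_rot": TCP orientation; "ft_force": force on the tool from outside, world axes, zero at the start; "ft_torque": the same for the moment, N m; "gripper_width": opening from 0.0 (shut) to 1.0 (fully open); "gripper_force": force on a finger pad.
Only numpy, scipy, OpenCV 4.12 (cv2) and the standard library are available. Lean on these libraries where they do the work, as an engineer would, in place of code of your own. Each camera call takes 0.05 s, during which the arm holds its last target. There are 200 camera calls.

## Working session

There is one attempt and no reset: what is moved stays moved. The work goes in short steps, Python scripts to look and compute and a tool call to move; the robot and the scene stay as the last step left them, time stands still between calls to the robot, and variables do not carry over. Pictures are saved under pics/ and viewed, at most 10 in all, crops included, and the job is handed in when it is done.

Besides the shell and the picture viewer there is one more tool, called after "Call:" in YAML: its name, and indented under it one key for each argument. send_rows: Moves the arm, as the interface text tells. Its arguments: {"type":"object","properties":{"series":{"type":"array","items":{"type":"object","properties":{"travel":{"type":"array","items":{"type":"number"}},"rot":{"type":"array","items":{"type":"number"}},"jaw":{"type":"number"}}}},"newtons":{"type":"number"}},"required":["series"]}

```bash
mkdir -p pics; cat > h.py <<'E'
import numpy as np, cv2
from station import readout, imaging, bot, models
def ray(cam, r, c, z):
    k=imaging.get_calibration(cam); T=np.array(k["cam_to_world"]); f=240/np.tan(np.radians(k["vfov"])/2)
    d=T[:3,:3]@np.array([(c-k["cx"])/f,(r-k["cy"])/f,1]); o=T[:3,3]
    return o+d*(z-o[2])/d[2]
E
python3 - <<'E'
from h import *
for n in ("top","scene"):
    im=imaging.snapshot(n); cv2.imwrite(f"pics/{n}1.png",im[:,:,::-1])
    k=imaging.get_calibration(n); print(n,k["vfov"],np.round(k["cam_to_world"],3).tolist(), [x for x in k if x not in("vfov","cx","cy","cam_to_world")])
    for t in ("tile_triangle","bay","frame","tile_round","tile_square","tile_hexagon","set_round","set_square","set_hexagon","pot","drill","cup"):
        for d in models.silhouettes(n,t)[:2]:
            r,c=np.argwhere(d["region"]).mean(0); print(n,t,round(d["score"],2),round(r),round(c),d["region"].sum(),np.round(ray(n,r,c,.014 if t[:4]=="tile" else .011 if t=="bay" else .025),3)[:2])
s=readout.sense(); print(s["clock"],s["eef_pos"],s["tool_rot"],s["gripper_width"])
E
```

```text
top 42.42211807741599 [[0.004, -0.983, 0.186, 0.242], [-1.0, -0.008, -0.017, 0.055], [0.018, -0.186, -0.982, 1.751], [0.0, 0.0, 0.0, 1.0]] []
top tile_triangle 0.77 267 418 380 [ 0.469 -0.248]
top bay 0.57 235 279 981 [0.561 0.146]
top frame 0.92 254 260 3412 [0.504 0.198]
top frame 0.72 311 480 788 [ 0.347 -0.418]
top tile_round 0.61 263 353 545 [ 0.48  -0.064]
top tile_square 0.84 218 413 691 [ 0.613 -0.239]
top set_round 0.96 273 241 990 [0.448 0.25 ]
top set_round 0.71 235 242 958 [0.556 0.25 ]
top set_square 0.56 273 280 963 [0.449 0.142]
top set_hexagon 0.69 235 242 897 [0.557 0.25 ]
top set_hexagon 0.23 267 418 384 [ 0.468 -0.247]
top pot 0.64 240 388 231 [ 0.547 -0.162]
top drill 0.57 202 141 2407 [0.649 0.541]
top cup 0.91 310 480 859 [ 0.348 -0.417]
top cup 0.28 207 346 514 [ 0.639 -0.044]
scene 51.13892592388944 [[0.307, 0.69, -0.655, 1.344], [0.952, -0.222, 0.212, -0.225], [0.001, -0.689, -0.725, 0.894], [0.0, 0.0, 0.0, 1.0]] []
scene tile_triangle 0.62 241 190 524 [ 0.479 -0.248]
scene bay 0.82 229 356 768 [0.558 0.147]
scene frame 0.61 213 369 4539 [0.531 0.192]
scene tile_round 0.87 227 266 702 [ 0.487 -0.063]
scene tile_square 0.62 285 204 1023 [ 0.621 -0.239]
scene tile_hexagon 0.87 274 291 833 [ 0.65  -0.045]
scene tile_hexagon 0.48 185 516 4273 [0.54  0.613]
scene set_round 0.92 190 378 615 [0.456 0.249]
scene set_square 0.84 199 339 666 [0.457 0.14 ]
scene set_square 0.55 218 396 700 [0.567 0.25 ]
scene set_hexagon 0.68 218 396 734 [0.567 0.25 ]
scene pot 0.59 204 214 603 [ 0.378 -0.169]
scene pot 0.55 249 231 545 [ 0.543 -0.159]
scene drill 0.94 185 515 4114 [0.551 0.601]
scene drill 0.38 227 266 661 [ 0.499 -0.064]
scene cup 0.73 214 369 3954 [0.533 0.192]
scene cup 0.64 210 114 1417 [ 0.324 -0.413]
1.3 [0.2437422  0.52076873 0.24997366] [ 2.17149352e-01  9.76138391e-01 -3.49435599e-05 -1.36681169e-05] 0.9991329809234566
```

```bash
python3 - <<'E'
import cv2
a=cv2.imread("pics/top1.png"); cv2.imwrite("pics/topc.png",cv2.resize(a[170:330,110:510],(800,320),interpolation=cv2.INTER_CUBIC))
E
```

```text
(no output)
```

View pics/topc.png

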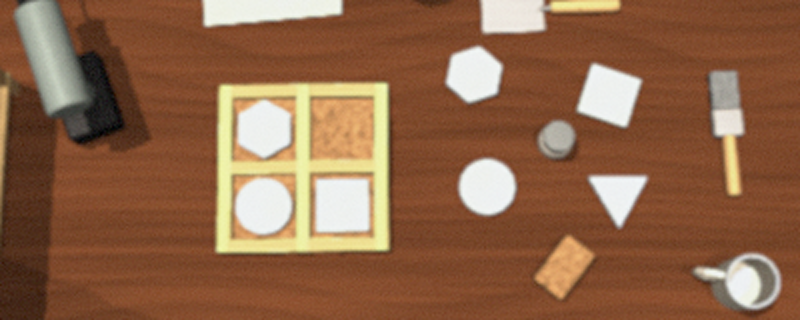

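View pics/scene1.png

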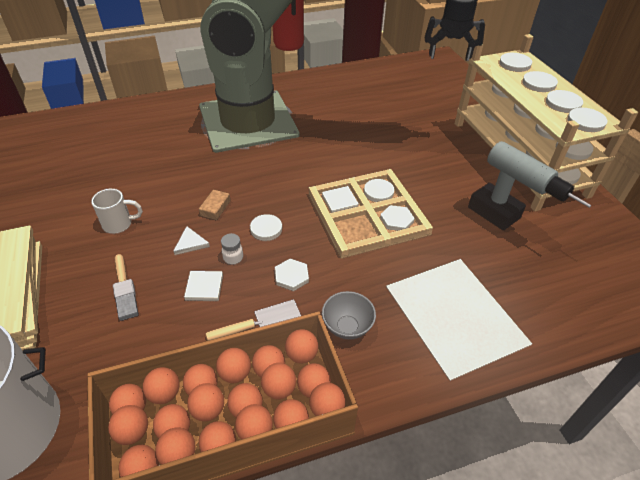

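The top view (crop, 2x) shows the triangle at full-picture pixel (row 268, col 419). The empty cork compartment is far right at (235, 281), and the scene view agrees at (229, 356). Estimates are triangle ≈ (0.473, -0.248) and bay ≈ (0.560, 0.146). The way over at z 0.25 looks clear, and I'm shutting the fingers as I go.

Call:
send_rows:
  series:
    - {"travel": [-2,-0.6,0],"rot": [0,0,0],"jaw": 0}
    - {"travel": [-4,-1.1,0],"rot": [0,0,0],"jaw": 0}
    - {"travel": [-4,-1.1,0],"rot": [0,0,0],"jaw": 0}
    - {"travel": [-4,-1.1,0],"rot": [0,0,0],"jaw": 0}
    - {"travel": [-4,-1.1,0],"rot": [0,0,0],"jaw": 0}
    - {"travel": [-4,-1.1,0],"rot": [0,0,0],"jaw": 0}
    - {"travel": [-4,-1.1,0],"rot": [0,0,0],"jaw": 0}
    - {"travel": [-4,-1.1,0],"rot": [0,0,0],"jaw": 0}
    - {"travel": [-2,-2,0],"rot": [0,0,0],"jaw": 0}
    - {"travel": [-1.7,-4,0],"rot": [0,0,0],"jaw": 0}

```text
clock: 2.55
eef_pos: [0.489, 0.2465, 0.2496]
tool_rot: [0.217, 0.976, -0.0, 0.0]
ft_force: [1.0, -0.6, 0.7]
gripper_width: 0.004
gripper_force: 0.0
```

Call:
send_rows:
  series:
    - {"travel": [-2,-4.6,0],"rot": [0,0,0],"jaw": 0}
    - {"travel": [-2,-4.6,0],"rot": [0,0,0],"jaw": 0}
    - {"travel": [-2,-4.6,0],"rot": [0,0,0],"jaw": 0}
    - {"travel": [-2,-4.6,0],"rot": [0,0,0],"jaw": 0}
    - {"travel": [-2,-4.6,0],"rot": [0,0,0],"jaw": 0}
    - {"travel": [-2,-4.6,0],"rot": [0,0,0],"jaw": 0}
    - {"travel": [-2,-4.6,0],"rot": [0,0,0],"jaw": 0}
    - {"travel": [-2,-4.6,0],"rot": [0,0,0],"jaw": 0}
    - {"travel": [-2,-4.6,0],"rot": [0,0,0],"jaw": 0}
    - {"travel": [-1.5,-4,0],"rot": [0,0,0],"jaw": 0}

```text
clock: 3.8
eef_pos: [0.4714, -0.2484, 0.2501]
tool_rot: [0.218, 0.976, -0.0, 0.0]
ft_force: [0.7, 0.1, -0.0]
gripper_width: -0.001
gripper_force: 0.0
```

Call:
send_rows:
  series:
    - {"travel": [0,0,2],"rot": [0,0,0],"jaw": 0}
    - {"travel": [0,0,3],"rot": [0,0,0],"jaw": 0}
    - {"travel": [0,0,3],"rot": [0,0,0],"jaw": 0}
    - {"travel": [0,0,3],"rot": [0,0,0],"jaw": 0}
    - {"travel": [0,0,2],"rot": [0,0,0],"jaw": 0}
    - {"travel": [0,0,1.5],"rot": [0,0,0],"jaw": 0}
    - {"travel": [0,0,0.5],"rot": [0,0,0],"jaw": 0}
    - {"travel": [0,0,0],"rot": [0,0,0],"jaw": 0}

```text
clock: 4.8
eef_pos: [0.4724, -0.2457, 0.1003]
tool_rot: [0.217, 0.976, -0.0, 0.0]
ft_force: [-0.3, -0.5, 0.5]
gripper_width: -0.0
gripper_force: 0.0
```

```bash
python3 - <<'E'
from h import *
im=imaging.snapshot("scene"); s=readout.sense(); print(s["eef_pos"],s["ft_force"])
cv2.imwrite("pics/s2.png",cv2.resize(im[140:290,100:300,::-1],(800,600),interpolation=cv2.INTER_CUBIC))
E
```

```text
[ 0.47259668 -0.24572058  0.10053823] [ 0.0958931  -0.70659376 -0.69276746]
```

View pics/s2.png

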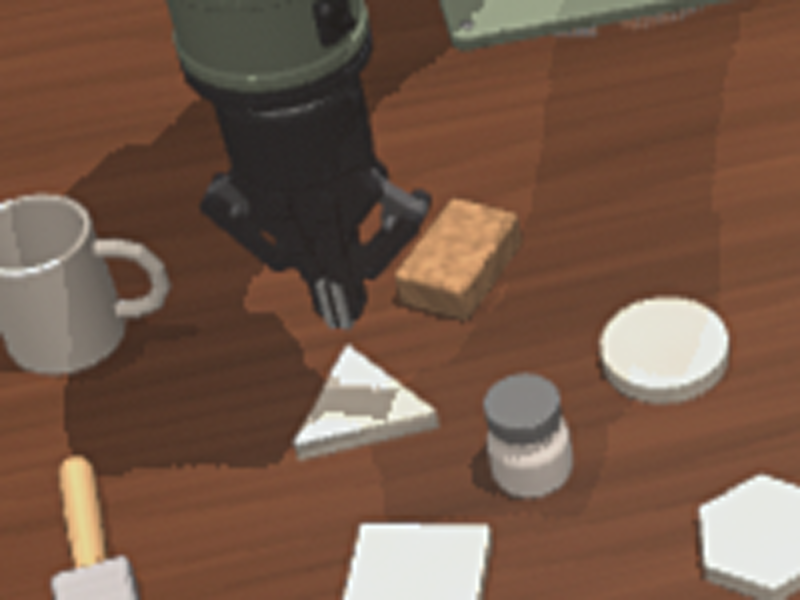

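The shut fingertips show at crop (340, 322) above the triangle, whose top-face corners are at (347, 348), (437, 412) and (297, 446). Nothing is close to the fingers. Next I'll compare both in the same camera.

```bash
python3 - <<'E'
from h import *
p=lambda x,y:(140+y/4,100+x/4)
print(ray("scene",*p(340,322),.081)); print(ray("scene",*p(340,322),.069))
print(np.mean([ray("scene",*p(*q),.014) for q in((347,348),(437,412),(297,446))],0))
E
```

```text
[ 0.47582519 -0.24672715  0.081     ]
[ 0.46300399 -0.24705357  0.069     ]
[ 0.4757024  -0.24648236  0.014     ]
```

Call:
send_rows:
  series:
    - {"travel": [-0.2,0,1],"rot": [0,0,0],"jaw": 0}
    - {"travel": [0,0,1.2],"rot": [0,0,0],"jaw": 0}
    - {"travel": [0,0,1.2],"rot": [0,0,0],"jaw": 0}
    - {"travel": [0,0,0.8],"rot": [0,0,0],"jaw": 0}
    - {"travel": [0,0,0],"rot": [0,0,0],"jaw": 0}
    - {"travel": [0,0,0],"rot": [0,0,0],"jaw": 0}
    - {"travel": [0,0,0],"rot": [0,0,0],"jaw": 0}
    - {"travel": [0,0,0],"rot": [0,0,0],"jaw": 0}
    - {"travel": [0,0,0],"rot": [0,0,0],"jaw": 0}
    - {"travel": [0,0,0],"rot": [0,0,0],"jaw": 0}

```text
clock: 6.1
eef_pos: [0.4743, -0.2464, 0.0581]
tool_rot: [0.217, 0.976, -0.0, 0.0]
ft_force: [-0.5, -0.3, 0.1]
gripper_width: 0.002
gripper_force: 0.0
```

Call:
send_rows:
  series:
    - {"travel": [0,0,0],"rot": [0,0,0],"jaw": 0}
    - {"travel": [0,0,0],"rot": [0,0,0],"jaw": 0}
    - {"travel": [0,0,0],"rot": [0,0,0],"jaw": 0}
    - {"travel": [0,0,0],"rot": [0,0,0],"jaw": 0}
    - {"travel": [0,0,0],"rot": [0,0,0],"jaw": 0}
    - {"travel": [0,0,0],"rot": [0,0,0],"jaw": 0}
    - {"travel": [0,0,0],"rot": [0,0,0],"jaw": 0}
    - {"travel": [0,0,0],"rot": [0,0,0],"jaw": 0}
    - {"travel": [0,0,0],"rot": [0,0,0],"jaw": 0}
    - {"travel": [0,0,0],"rot": [0,0,0],"jaw": 0}

```text
clock: 7.35
eef_pos: [0.4743, -0.2463, 0.058]
tool_rot: [0.217, 0.976, -0.0, -0.0]
ft_force: [-0.1, 0.4, 0.1]
gripper_width: -0.001
gripper_force: 0.0
```

```bash
python3 - <<'E'
from h import *
im=imaging.snapshot("scene"); s=readout.sense(); print(s["eef_pos"],s["ft_force"])
cv2.imwrite("pics/s3.png",cv2.resize(im[140:290,100:300,::-1],(800,600),interpolation=cv2.INTER_CUBIC))
E
```

```text
[ 0.47428007 -0.24635888  0.05804113] [-0.42155887  0.5027375  -0.7675879 ]
```

View pics/s3.png

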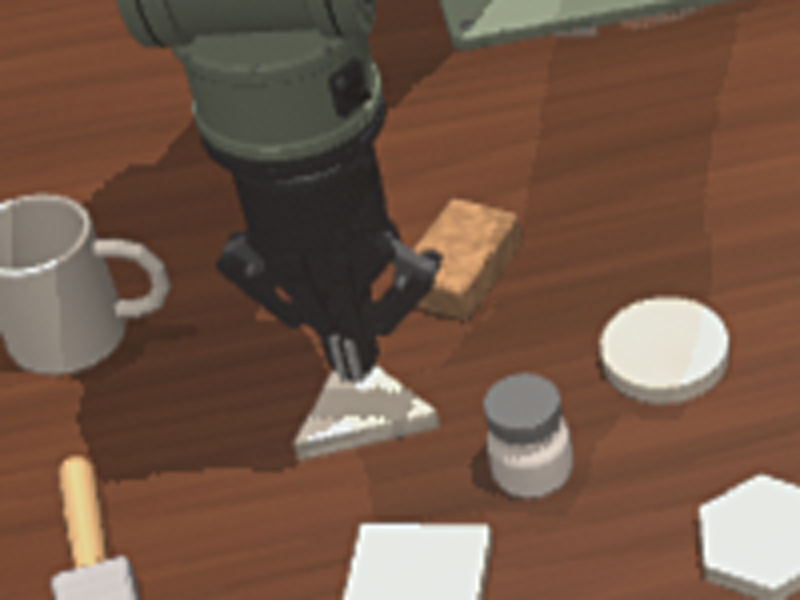

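The fingertips, at crop (350, 378), hang just above the triangle's middle without touching it. The dwell is done, so I'm going up and across.

Call:
send_rows:
  series:
    - {"travel": [0,0,0],"rot": [0,0,0],"jaw": 0}
    - {"travel": [0,0,0],"rot": [0,0,0],"jaw": 0}
    - {"travel": [0,0,-1.5],"rot": [0,0,0],"jaw": 0}
    - {"travel": [0,0,-2.7],"rot": [0,0,0],"jaw": 0}
    - {"travel": [0,0,-3],"rot": [0,0,0],"jaw": 0}
    - {"travel": [0,0,-3],"rot": [0,0,0],"jaw": 0}
    - {"travel": [0,0,-3],"rot": [0,0,0],"jaw": 0}
    - {"travel": [0,0,-3],"rot": [0,0,0],"jaw": 0}
    - {"travel": [0,0,-3],"rot": [0,0,0],"jaw": 0}
    - {"travel": [0,0,0],"rot": [0,0,0],"jaw": 0}

```text
clock: 8.65
eef_pos: [0.4747, -0.2465, 0.2527]
tool_rot: [0.217, 0.976, -0.0, 0.002]
ft_force: [0.7, 0.7, -0.5]
gripper_width: -0.003
gripper_force: 0.0
```

Call:
send_rows:
  series:
    - {"travel": [0.9,3.9,0],"rot": [0,0,0],"jaw": 0}
    - {"travel": [0.9,4.2,0],"rot": [0,0,0],"jaw": 0}
    - {"travel": [0.9,4.2,0],"rot": [0,0,0],"jaw": 0}
    - {"travel": [0.9,4.2,0],"rot": [0,0,0],"jaw": 0}
    - {"travel": [0.9,4.2,0],"rot": [0,0,0],"jaw": 0}
    - {"travel": [0.9,4.2,0],"rot": [0,0,0],"jaw": 0}
    - {"travel": [0.9,4.2,0],"rot": [0,0,0],"jaw": 0}
    - {"travel": [0.9,4.2,0],"rot": [0,0,0],"jaw": 0}
    - {"travel": [0.9,4,0],"rot": [0,0,0],"jaw": 0}
    - {"travel": [0.5,1.8,0],"rot": [0,0,0],"jaw": 0}

```text
clock: 9.9
eef_pos: [0.5618, 0.1464, 0.2497]
tool_rot: [0.216, 0.976, 0.0, -0.0]
ft_force: [-1.0, -1.6, 0.8]
gripper_width: 0.001
gripper_force: 0.0
```

Call:
send_rows:
  series:
    - {"travel": [0,0,2],"rot": [0,0,0],"jaw": 0}
    - {"travel": [0,0,3],"rot": [0,0,0],"jaw": 0}
    - {"travel": [0,0,3],"rot": [0,0,0],"jaw": 0}
    - {"travel": [0,0,3],"rot": [0,0,0],"jaw": 0}
    - {"travel": [0,0,2],"rot": [0,0,0],"jaw": 0}
    - {"travel": [0,0,0],"rot": [0,0,0],"jaw": 0}

```text
clock: 10.65
eef_pos: [0.5615, 0.1435, 0.1191]
tool_rot: [0.217, 0.976, -0.001, -0.001]
ft_force: [-0.2, -0.0, 0.3]
gripper_width: -0.003
gripper_force: 0.0
```

```bash
python3 - <<'E'
from h import *
im=imaging.snapshot("scene"); s=readout.sense(); print(s["eef_pos"],s["ft_force"])
cv2.imwrite("pics/s4.png",cv2.resize(im[120:270,270:470,::-1],(800,600),interpolation=cv2.INTER_CUBIC))
E
```

```text
[0.56201035 0.14376568 0.12015203] [0.32010721 0.46893247 0.23402532]
```

View pics/s4.png

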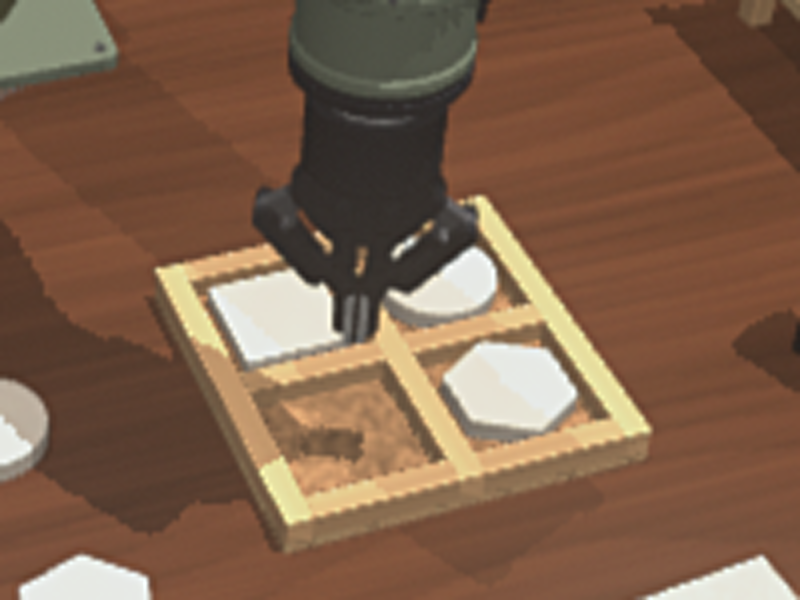

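The fingertips, at crop (355, 340), are above the empty cork compartment, whose rim opening runs about (250, 385), (383, 362), (440, 465), (303, 495). I'll check the alignment in this camera.

```bash
python3 - <<'E'
from h import *
p=lambda x,y:(120+y/4,270+x/4)
print(ray("scene",*p(355,340),.101))
# whole-frame outer top corners
c=[ray("scene",*p(*q),.026) for q in((157,270),(482,197),(650,432),(287,528))]
m=np.mean(c,0); print(np.round(c,3),m)
for q in ((385,352),): print(ray("scene",*p(*q),.026)) 
u=(c[3]-c[0]+c[2]-c[1]); u/=np.linalg.norm(u); v=(c[0]-c[1]+c[3]-c[2]); v/=np.linalg.norm(v)
print(m+.055*(u+v))
E
```

```text
[0.5689624 0.1438267 0.101    ]
[[0.393 0.08  0.026]
 [0.389 0.314 0.026]
 [0.626 0.319 0.026]
 [0.632 0.082 0.026]] [0.51010245 0.19869726 0.026     ]
[0.51169819 0.19257403 0.026     ]
[0.56625701 0.14451218 0.026     ]
```

Call:
send_rows:
  series:
    - {"travel": [-0.2,0,1.5],"rot": [0,0,0],"jaw": 0}
    - {"travel": [0,0,1.5],"rot": [0,0,0],"jaw": 0}
    - {"travel": [0,0,1.5],"rot": [0,0,0],"jaw": 0}
    - {"travel": [0,0,1],"rot": [0,0,0],"jaw": 0}
    - {"travel": [0,0,0.7],"rot": [0,0,0],"jaw": 0}
    - {"travel": [0,0,0],"rot": [0,0,0],"jaw": 0}
    - {"travel": [0,0,0],"rot": [0,0,0],"jaw": 0}
    - {"travel": [0,0,0],"rot": [0,0,0],"jaw": 0}
    - {"travel": [0,0,0],"rot": [0,0,0],"jaw": 0}
    - {"travel": [0,0,0],"rot": [0,0,0],"jaw": 0}

```text
clock: 11.95
eef_pos: [0.564, 0.1434, 0.0581]
tool_rot: [0.217, 0.976, -0.0, 0.0]
ft_force: [-0.3, 0.3, -0.2]
gripper_width: -0.002
gripper_force: 0.0
```

Call:
send_rows:
  series:
    - {"travel": [0,0,0],"rot": [0,0,0],"jaw": 0}
    - {"travel": [0,0,0],"rot": [0,0,0],"jaw": 0}
    - {"travel": [0,0,0],"rot": [0,0,0],"jaw": 0}
    - {"travel": [0,0,0],"rot": [0,0,0],"jaw": 0}
    - {"travel": [0,0,0],"rot": [0,0,0],"jaw": 0}
    - {"travel": [0,0,0],"rot": [0,0,0],"jaw": 0}
    - {"travel": [0,0,0],"rot": [0,0,0],"jaw": 0}
    - {"travel": [0,0,0],"rot": [0,0,0],"jaw": 0}
    - {"travel": [0,0,0],"rot": [0,0,0],"jaw": 0}
    - {"travel": [0,0,0],"rot": [0,0,0],"jaw": 0}

```text
clock: 13.2
eef_pos: [0.5639, 0.1434, 0.058]
tool_rot: [0.217, 0.976, -0.0, -0.0]
ft_force: [-0.6, 0.8, 0.1]
gripper_width: -0.001
gripper_force: 0.0
```

Call:
send_rows:
  series:
    - {"travel": [0,0,0],"rot": [0,0,0],"jaw": 0}
    - {"travel": [0,0,0],"rot": [0,0,0],"jaw": 0}
    - {"travel": [0,0,0],"rot": [0,0,0],"jaw": 0}
    - {"travel": [0,0,0],"rot": [0,0,0],"jaw": 0}
    - {"travel": [0,0,0],"rot": [0,0,0],"jaw": 0}
    - {"travel": [0,0,0],"rot": [0,0,0],"jaw": 0}

```text
clock: 13.95
eef_pos: [0.564, 0.1434, 0.058]
tool_rot: [0.217, 0.976, -0.0, -0.0]
ft_force: [0.4, 0.3, 0.3]
gripper_width: -0.0
gripper_force: 0.0
```

```bash
python3 - <<'E'
from h import *
im=imaging.snapshot("scene"); s=readout.sense(); print(s["clock"],s["eef_pos"],s["ft_force"])
cv2.imwrite("pics/s5.png",cv2.resize(im[120:270,270:470,::-1],(800,600),interpolation=cv2.INTER_CUBIC))
E
```

```text
14.0 [0.56396001 0.14339418 0.05798196] [-0.3686395  -0.6608314   0.13304825]
```

View pics/s5.png

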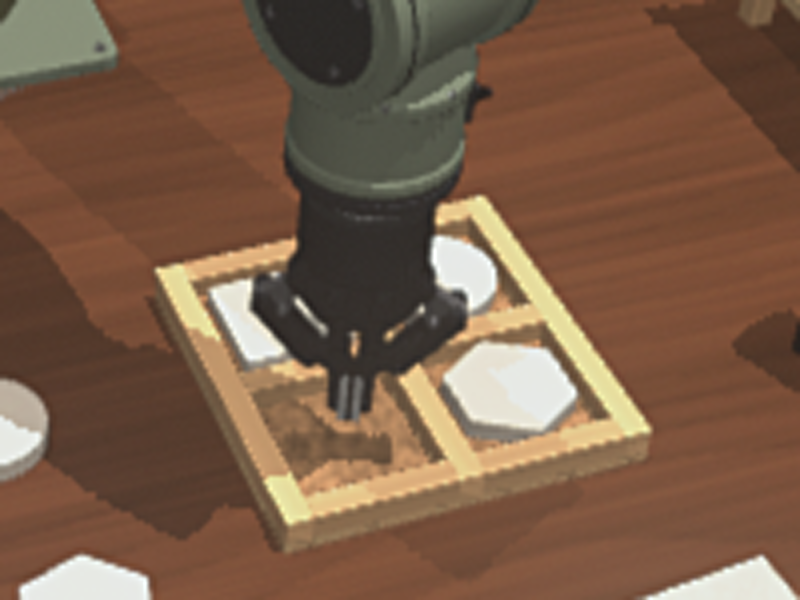

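The fingertips, at crop (348, 415), hang just above the middle of the empty compartment, clear of the rim. They have been still there for over two seconds.

```bash
python3 -c "
from station import bot
print(bot.hand_in())"
```

```text
the job is handed in; nothing more can be done
None
```

I pointed at the loose triangular tile, then at the empty compartment, each for over two seconds, and handed the job in still pointing there; I saw no sign of any contact, and no verdict came back.

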